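Lock a tape reel on its sprung spindle with a sprung clip

ROBOT

A 6-joint arm with a two-finger parallel gripper is mounted at the origin on the work surface; the furniture and walls round the work are solid. World frame = base frame: x ahead of the robot, y to its left, z up, the work surface at z = 0. Lengths are in mm, angles in rad, forces in N, time in s.
With the tool pointing down it reaches from about 350 to 775 mm from the base axis. Payload 7.3 kg.
Tool frame: the origin (TCP) lies at the very end of the fingers, on their centre line; the grasp point (between the pads) lies 19 mm behind it; z points along the fingers, x is the direction in which the jaws open and shut, and the axes are right-handed (so a half turn about z gives the same grasp; the last joint's range is limited). The gripper opens to 92 mm and grips with 3 to 60 N. Pads are 19 mm wide; open, the fingers measure 130 mm over their backs; the gripper's body (75 mm by 190 mm) begins 47 mm behind the grasp point.
Start: joints at [0.992, 0.342, 1.524, -0, 1.275, -0.146], TCP at [220.182, 476.621, 201.141] pointing down, gripper open.
Joint ranges: [-2.53, 2.53], [-0.77, 2.02], [0.04, 2.7], [-1, 4.14], [0.28, 2.66], [-3.11, 3.11]. Speed limits (rad/s): [2.57, 2.57, 3.14, 3.14, 3.14, 3.14].

INTERFACE

Orientations are given as [roll, pitch, yaw] about the fixed x, y, z axes, in that order (R = Rz(yaw) Ry(pitch) Rx(roll)).
In Python, from plant import bot, capture, camera_params gives the robot as it stands.
- The arm moves only by the shell command python3 -m jog 'ROWS' [OPENING]. ROWS is a JSON object of lists of equal length, an entry for each row: "xyz": the shift along the world's x, y, z as a fraction of full scale, a list of three; "angular": the turn, a rotation vector about the world's x, y, z as a fraction of full scale, a list of three. In form: {"xyz": [[x, y, z], ...], "angular": [[wx, wy, wz], ...]}. A call has 1 to 10 rows; each row shifts and turns the pose as measured when the row begins; what a row does not reach is not made up. Full scale, the value 1, is 2 cm for a shift and 6 degrees for a turn. A row lasts 1/10 s, in which the tool goes at most 50 mm and 8.59 degrees, less where a joint would pass 70% of its speed; a pose out of reach is approached as far as the arm can. A call with a number of a shift or a turn outside -1 to 1 is refused whole. A call with a gripper value outside its range is refused whole. OPENING is the closure, from -1 (fully open) to 1 (shut), set as the call begins (- or left out, the last holds). The fingers move at their own pace and stop on an object; the grip force is fixed at half the most. Time passes only in rows, so rows that do not move let the fingers close. It gives the time, the measured TCP pose, the force and the opening at its end, in the units of the state.
- bot.get_obs(): the state, without advancing time (a new reading comes with each control period).
- capture(name): name is "scene" or "side" or "wrist"; returns the picture (384x512x3 uint8, red, green, blue); there is no depth.
- camera_params(name): a dict with "fx", "fy", "cx", "cy" (pixels), "rvec" (rotation vector, rad) and "tvec" (3), from world to camera coordinates, as OpenCV has them. Camera axes: x right, y down, z forward; pixel columns grow to the right and rows downward; lengths in mm; the calibration is good to about 2 mm. A picture is of the moment at which its call begins: read the wrist's pose just before it. camera_params takes no time and is no camera call; for the wrist camera it gives the pose at the moment of the call.
- bot.close_job(): hands the job in, once; it reports no verdict.
The state is a dict: "time": time; "joint_positions": joint angles; "dq": joint speeds; "tau": joint torques, N m; "tool_pos": TCP position; "tcp_rot": TCP orientation; "contact_force": force on the tool from outside, world axes, zero at the start; "moment": the same for the moment, N m; "grip_width": finger opening in mm.
Only numpy, scipy, OpenCV 4.12 (cv2) and the standard library are available. Lean on these libraries where they do the work, as an engineer would, in place of code of your own. Each camera call takes 0.05 s, during which the arm holds its last target.

TASK

The tape reel on the bench unwinder has crept out along its spindle. Push the reel fully home against the flange, then take the blue clip from the tool tray and press it straight down over the groove in the spindle until it snaps fully home and locks the reel. The spindle sits on a sprung arm that gives under the push: press by feel, never hard or down onto the arm's lower stop, and leave the pot, spool and bottle alone.

Things in the scene. Friction and masses are not known exactly. Their poses are not given: they have to be found in the camera images.
- unwinder: Grey tape unwinder screwed to the table: base plate 180 x 124 x 10 mm, cheek plate on its right, and beside that a dark sprung arm that carries a level steel spindle with the tape reel. Origin: under the middle of the base. Axes: y along the spindle, from its free end towards arm and flange; z up
- groove (a point): Centre of the spindle's groove, on the spindle axis, 98 mm above the table at rest; sinks with the arm. y axis along the spindle towards the flange, z up. Groove 16 mm in diameter, 24 mm long (12 mm each way); the spindle beside it is 22 mm thick and its free end lies 24 mm from this point. The clip belongs here: bore on this point, y axes in line (either way round), tab up
- reel_face (a point): Point on the reel's outer face, 25 mm above the spindle axis; y axis = the way to push it home. Roll of cream tape, 103 mm outer diameter, 25 mm wide, black hub. In front of the face only the hub's round boss (25 mm thick, 28 mm long) stands out round the spindle. Home: face 40 mm from the groove's centre, boss ending at the groove's edge. Out: the boss covers the groove
- tape_reel (a joint): How far the reel stands out from home, m: 0 is home against the flange, at most 0.034. It slides stiffly (2 to 3 N), without turning, and stays where it is left
- swing_arm (a joint): Angle of the sprung arm, rad: 0 at rest on its upper stop, growing as the spindle is pressed down, 0.24 on the lower stop. The spindle is 105 mm from the pivot, so it sinks 10.5 mm per 0.1 rad. It takes about 2 N to start it and about 0.85 N more per mm, and it springs back up
- clip_tab (a point): Centre of the grip tab of the blue plastic clip: the place to grasp. Tab 26 mm along the clip's x, 14 mm along its y, 34 mm high (17 mm above and below this point). The clip stands upright on its two feet in the wooden tool tray (floor 6 mm, walls 32 mm above the table); this point is 49 mm above the feet. x across the clip's arms, y along its bore, z up
- clip_bore (a point): Centre of the clip's bore, 34 mm straight below the tab's centre; same axes. Clip: open-bottomed saddle, 18 mm wide along y, 28 mm across x, feet 15 mm below this point. Its two sprung arms (11 mm apart at the narrowest, 22 mm at the feet) touch the groove when the bore is 12 to 13 mm above its axis; the push then grows to 13-20 N and drops as the clip snaps on
- clip: The whole blue clip, about 70 g; origin under its feet (15 mm below the bore), axes as the bore's. It snaps on only over the groove, never over the 22 mm parts of the spindle or the boss
- glue_pot: Open pale plastic glue pot, 73 mm wide, 81 mm high, beside the unwinder; origin under its middle. Leave it alone
- thread_spool: Wooden spool of red thread, 47 mm wide, 60 mm high, upright beside the unwinder; origin under its middle. Leave it alone
- bottle: Green squeeze bottle, 58 mm wide, 188 mm high, behind the tool tray on the left; origin under its middle. Leave it alone
Mind the look-alikes: they are no part of the job. Several things have the shape of the clip; the one meant has the colours described above.

How it is judged (in metres and radians):
On the way, in this order (a step that is already met when the one before it is completed fails the run):
1. the reel is pushed home against the flange (value of joint tape_reel below 0.002 m), for 0.2 s.
2. the clip is snapped onto the groove of the spindle (distance between clip_bore and groove below 0.005 m and angle between the y axis of clip_bore and the y axis of groove, either way round below 0.12 rad), for 0.2 s.
At the end, for the whole second after the job is handed in: The reel is home (within 4 mm of the flange), the clip sits on the groove with its bore within 5 mm of the groove's centre, square to the spindle within 0.12 rad and its tab up within 0.5 rad, the sprung arm is back up (below 0.03 rad) and the clip is at rest (all of step 2 and value of joint tape_reel below 0.004 m and value of joint swing_arm below 0.03 rad and angle between clip_bore's own z axis and vertical below 0.5 rad and linear speed of clip below 0.02 m/s); the robot touches nothing.
It fails at once if the sprung arm is driven down onto its lower stop (joint beyond 0.23 rad) (value of joint swing_arm above 0.23 rad).
It fails at once if the clip is forced against the unwinder with more than 60 N (contact force between clip and unwinder above 60 N).
It fails at once if the glue pot is disturbed (moved more than 20 mm) (distance of glue_pot from where it was at the start of the episode above 0.02 m).
It fails at once if the thread spool is disturbed (moved more than 20 mm) (distance of thread_spool from where it was at the start of the episode above 0.02 m).
It fails at once if the bottle is disturbed (moved more than 20 mm) (distance of bottle from where it was at the start of the episode above 0.02 m).
It also fails if it takes over 58 s, if anything falls off the work surface, if the arm or the gripper's body presses on something with over 40 N, if the wrist force passes 120 N, or if a joint passes its speed limit or range.

## Working session

There is one attempt and no reset: what is moved stays moved. The work goes in short steps, Python scripts to look and compute and a shell command to move; the robot and the scene stay as the last step left them, time stands still between calls to the robot, and variables do not carry over. Pictures are saved under pics/ and viewed, and the job is handed in when it is done.

```bash
ls; mkdir -p pics; python3 - <<'E'
from plant import bot,capture,camera_params
import cv2
print(bot.get_obs())
for n in ["scene","side","wrist"]:
    print(n,camera_params(n))
    cv2.imwrite(f"pics/{n}0.png",capture(n)[:,:,::-1])
E
```

```text
pics
{'time': 0.0, 'joint_positions': array([ 9.92014066e-01,  3.42714053e-01,  1.52506734e+00, -9.96467495e-06,
        1.27539804e+00, -1.45991961e-01]), 'dq': array([ 0.00092449, -0.00092565,  0.00171118,  0.00055984,  0.00034044,
       -0.00088295]), 'tau': array([ 6.30788036e-04, -4.31246746e+01, -2.44210660e+01,  7.16690160e-02,
        5.60832547e-02, -1.24039111e-04]), 'tool_pos': array([219.90606829, 476.20512465, 200.4319395 ]), 'tcp_rot': array([-3.14137125e+00,  1.57128438e-03,  1.13800911e+00]), 'contact_force': array([-0.20035764,  0.98189271,  0.6727893 ]), 'moment': array([ 0.00861963,  0.06255548, -0.01782841]), 'grip_width': 91.97593679509787}
scene {'fx': 346.4751971264748, 'fy': 346.4751971264748, 'cx': 252.81547056609284, 'cy': 185.90024284496866, 'rvec': array([ 2.13700407, -0.70679776,  0.37551494]), 'tvec': array([-485.11671159,  181.88784693, 1030.38961085])}
side {'fx': 365.66087086889354, 'fy': 365.66087086889354, 'cx': 258.2121160155378, 'cy': 188.7053538984181, 'rvec': array([ 0.72843193, -2.47455862,  1.28054224]), 'tvec': array([338.29785906, 290.9412811 , 661.49920526])}
wrist {'fx': 278.43832409933145, 'fy': 278.43832409933145, 'cx': 260.6264940301721, 'cy': 190.35485039082437, 'rvec': array([-2.4372928 , -1.56038588, -0.22130291]), 'tvec': array([-522.68076717,  -35.40234646,  389.05309845])}
```

View pics/scene0.png

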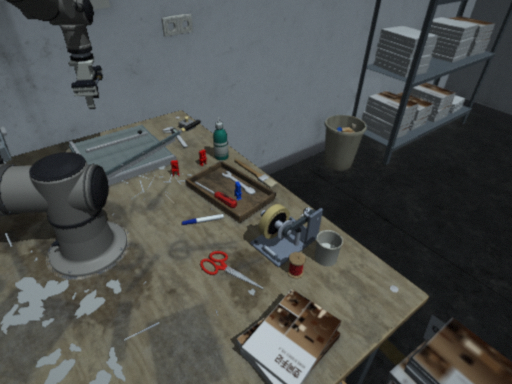

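View pics/side0.png

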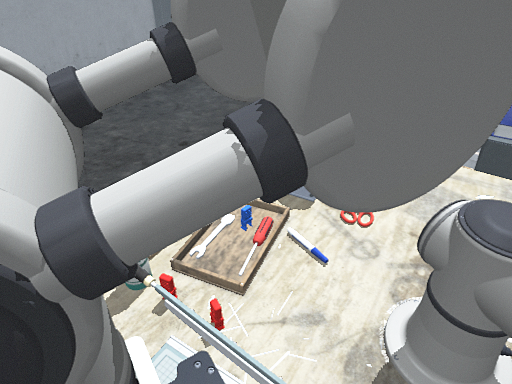

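View pics/wrist0.png

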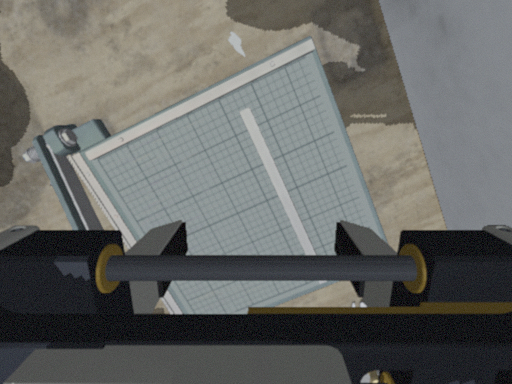

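```bash
cat > h.py <<'E'
import numpy as np,cv2
from plant import bot,capture,camera_params
def cam(n,p=None):
    p=p or camera_params(n); K=np.array([[p['fx'],0,p['cx']],[0,p['fy'],p['cy']],[0,0,1]]); R=cv2.Rodrigues(np.array(p['rvec']))[0]; return K,R,np.array(p['tvec'])
def ray(c,uv):
    K,R,t=c; d=R.T@np.linalg.inv(K)@np.array([uv[0],uv[1],1.]); return -R.T@t,d/np.linalg.norm(d)
def plane(c,uv,z):
    o,d=ray(c,uv); return o+d*(z-o[2])/d[2]
def tri(cs,uvs):
    A=np.zeros((3,3));b=np.zeros(3)
    for c,uv in zip(cs,uvs):
        o,d=ray(c,uv);P=np.eye(3)-np.outer(d,d);A+=P;b+=P@o
    X=np.linalg.solve(A,b); return X,[np.linalg.norm((np.eye(3)-np.outer(d,d))@(X-o)) for o,d in [ray(c,u) for c,u in zip(cs,uvs)]]
def proj(c,X):
    K,R,t=c; q=K@(R@np.array(X)+t); return q[:2]/q[2]
def crop(img,x0,y0,w,h,s,name):
    cv2.imwrite(name,cv2.resize(img[y0:y0+h,x0:x0+w,::-1],None,fx=s,fy=s,interpolation=cv2.INTER_CUBIC))
E
python3 - <<'E'
from h import *
np.set_printoptions(precision=1,suppress=True)
s=cv2.imread('pics/scene0.png')[:,:,::-1]; d=cv2.imread('pics/side0.png')[:,:,::-1]
crop(s,180,150,190,140,4,'pics/s_crop.png'); crop(d,160,180,180,130,4,'pics/d_crop.png')
c=cam('scene');e=cam('side')
print('cam pos',ray(c,(0,0))[0],ray(e,(0,0))[0])
for n,uv,z in [('clip',(238,189),40),('bottle',(221,157),0),('pot',(327,262),0),('spool',(296,272),0),('unw',(285,255),0),('reelc',(273,224),98)]:
    print(n,plane(c,uv,z))
print('clip side',plane(e,(246,215),40))
E
```

```text
cam pos [ -53.2 -847.4  780.5] [ 81.8 495.8 619.8]
clip [490.4 -69.9  40. ]
bottle [586.9 189.2   0. ]
pot [ 530.7 -458.8    0. ]
spool [ 433.5 -432.     0. ]
unw [ 449.8 -366.9    0. ]
reelc [ 435.3 -320.6   98. ]
clip side [491.2 -81.1  40. ]
```

```bash
sleep 1
```

```text
(no output)
```

View pics/s_crop.png

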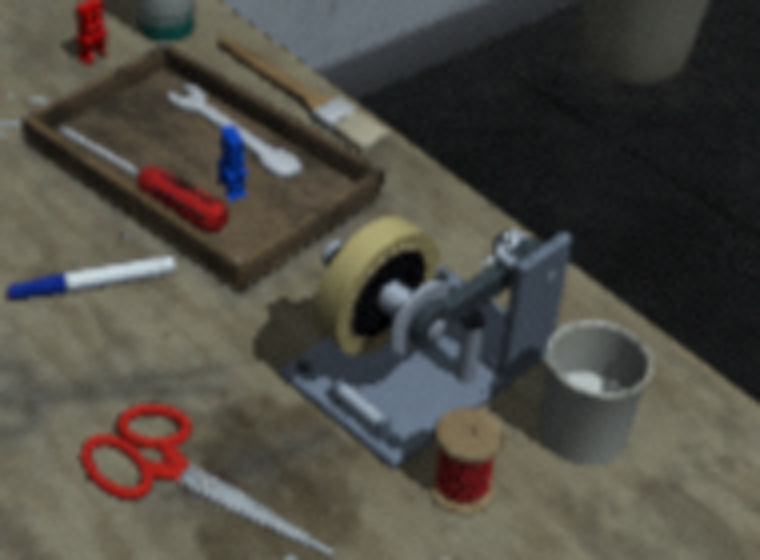

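View pics/d_crop.png

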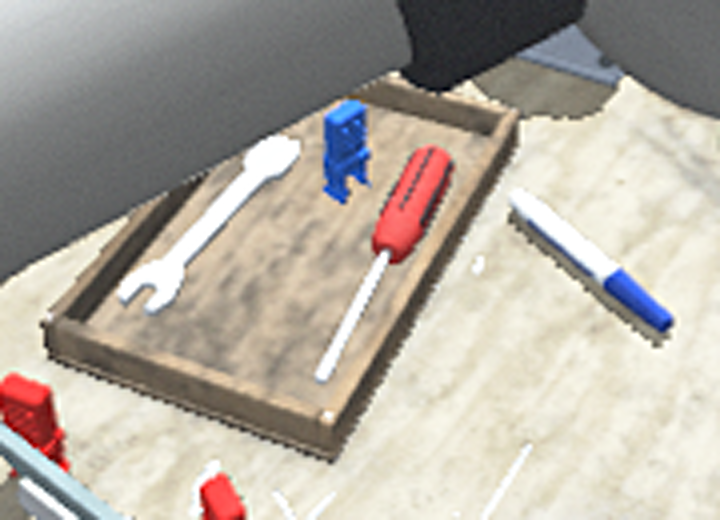

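```bash
python3 - <<'E'
from h import *
from scipy.spatial.transform import Rotation as Ro
np.set_printoptions(precision=2,suppress=True)
o=bot.get_obs();w=cam('wrist');R=Ro.from_euler('xyz',o['tcp_rot']).as_matrix()
print('wrist cam in tool',R.T@(ray(w,(0,0))[0]-o['tool_pos'])); print('cam axes in tool (cols)',R.T@w[1].T)
c=cam('scene')
for uv in [(252.5,242.5),(278.75,266),(302.5,249)]: print('base',plane(c,uv,5))
for uv in [(186,182),(209,163),(275,195),(240,216)]: print('tray',plane(c,uv,32))
print('cheek top',[plane(c,u,150) for u in [(322,209),(308,217)]])
E
```

```text
wrist cam in tool [  -1.79  -75.2  -182.32]
cam axes in tool (cols) [[ 1.    0.    0.  ]
 [-0.    0.96  0.28]
 [-0.   -0.28  0.96]]
base [ 399.58 -274.34    5.  ]
base [ 405.24 -390.12    5.  ]
base [ 504.39 -383.28    5.  ]
tray [368.55  80.41  32.  ]
tray [499.48 137.55  32.  ]
tray [ 580.23 -163.21   32.  ]
tray [ 420.72 -179.51   32.  ]
cheek top [array([ 546.51, -394.64,  150.  ]), array([ 491.87, -395.33,  150.  ])]
```

```bash
python3 -m jog '{"xyz":[[0.3,-1,0.3],[0.3,-1,0.3],[0.3,-1,0.3],[0.3,-1,0.3],[0.3,-1,0.3],[0.3,-1,0.3],[0.3,-1,0.3],[0.3,-1,0.3],[0.3,-1,0.3],[0.3,-1,0.3]],"angular":[[0,0,-1],[0,0,-1],[0,0,-1],[0,0,-1],[0,0,-1],[0,0,-1],[0,0,-1],[0,0,-1],[0,0,-1],[0,0,-1]]}' -1
```

```text
time: 1.15
tool_pos: [278.8, 268.8, 258.9]
tcp_rot: [3.141, 0.009, 0.054]
contact_force: [1.4, 0.8, -0.3]
grip_width: 91.9
```

```bash
python3 -m jog '{"xyz":[[0.5,-1,0.2],[0.5,-1,0.2],[0.5,-1,0.2],[0.5,-1,0.2],[0.5,-1,0.2],[0.5,-1,0.2],[0.5,-1,0.2],[0.5,-1,0.2],[0.5,-1,0.2],[0.5,-1,0.2]],"angular":[[0,0,-0.5],[0,0,0],[0,0,0],[0,0,0],[0,0,0],[0,0,0],[0,0,0],[0,0,0],[0,0,0],[0,0,0]]}' && python3 -m jog '{"xyz":[[0.5,-1,0],[0.5,-1,0],[0.5,-1,0],[0.5,-1,0],[0.5,-1,0],[0,0,0]],"angular":[[0,0,0],[0,0,0],[0,0,0],[0,0,0],[0,0,0],[0,0,0]]}' && python3 - <<'E'
from h import *
o=bot.get_obs(); p=camera_params('wrist'); np.save('pics/w1.npy',p,allow_pickle=True)
print(o['tool_pos'],o['tcp_rot'])
for n in ['wrist','side']: cv2.imwrite(f'pics/{n}1.png',capture(n)[:,:,::-1])
E
```

```text
time: 2.15
tool_pos: [379.6, 59.7, 299.7]
tcp_rot: [3.141, 0.011, -0.004]
contact_force: [0.5, 0.4, 0.3]
grip_width: 91.8
time: 2.75
tool_pos: [431.3, -46.7, 298.9]
tcp_rot: [3.141, 0.012, -0.007]
contact_force: [-0.2, 0.5, 0.4]
grip_width: 92.1
[431.32655831 -46.65597013 298.94029177] [ 3.14095556  0.0121209  -0.00678849]
```

```bash
ls pics
```

```text
d_crop.png
s_crop.png
scene0.png
side0.png
side1.png
w1.npy
wrist0.png
wrist1.png
```

View pics/wrist1.png

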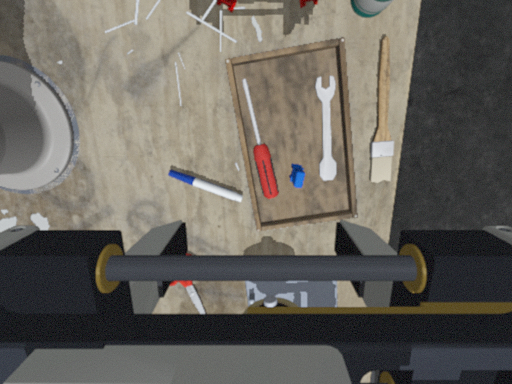

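View pics/side1.png

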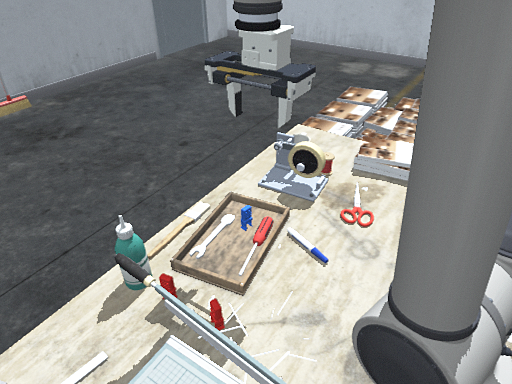

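```bash
python3 - <<'E'
from h import *
w=cv2.imread('pics/wrist1.png')[:,:,::-1]; d=cv2.imread('pics/side1.png')[:,:,::-1]
a=cv2.resize(w[150:200,270:330],None,fx=6.5,fy=6.5,interpolation=cv2.INTER_CUBIC)
b=cv2.resize(d[195:235,225:273],None,fx=8,fy=8,interpolation=cv2.INTER_CUBIC)
H=max(a.shape[0],b.shape[0]);a=cv2.copyMakeBorder(a,0,H-a.shape[0],0,4,0);b=cv2.copyMakeBorder(b,0,H-b.shape[0],0,0,0)
cv2.imwrite('pics/clipz.png',np.hstack([a,b])[:,:,::-1])
crop(d,240,110,110,100,7,'pics/side_unw.png')
E
```

```text
(no output)
```

View pics/clipz.png

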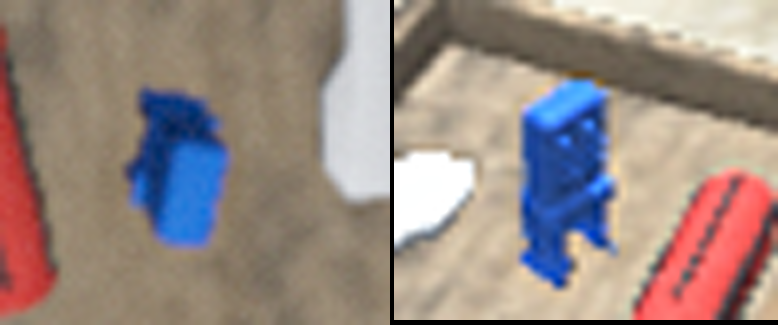

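View pics/side_unw.png

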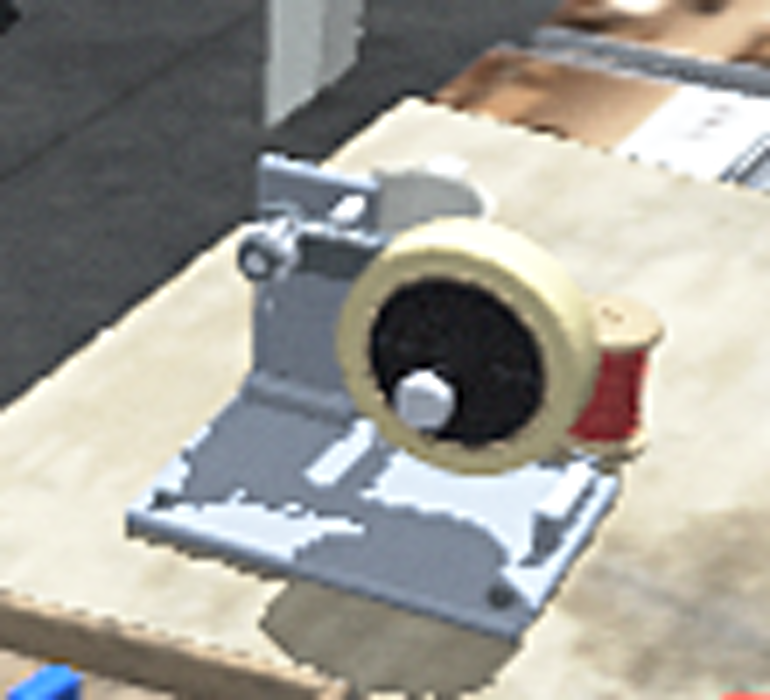

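```bash
python3 -m jog '{"xyz":[[0,-1,0],[0,-1,0],[0,-1,0],[0,-1,0],[0,-1,0],[0,-1,0],[0,-1,0],[0,-1,0],[0,-1,0],[0,0,0]],"angular":[[0,0,0],[0,0,0],[0,0,0],[0,0,0],[0,0,0],[0,0,0],[0,0,0],[0,0,0],[0,0,0],[0,0,0]]}' && python3 - <<'E'
from h import *
o=bot.get_obs(); p=camera_params('wrist'); np.save('pics/w2.npy',p,allow_pickle=True)
print(o['tool_pos'],o['tcp_rot'])
for n in ['wrist','side']: cv2.imwrite(f'pics/{n}2.png',capture(n)[:,:,::-1])
E
```

```text
time: 3.85
tool_pos: [427.2, -217.9, 300.4]
tcp_rot: [-3.137, 0.012, 0.008]
contact_force: [-0.1, 1.1, -0.1]
grip_width: 91.7
[ 427.24006815 -217.90388111  300.37279543] [-3.1367417   0.01215865  0.00844589]
```

```bash
ls pics|wc
```

```text
13      13     133
```

View pics/wrist2.png

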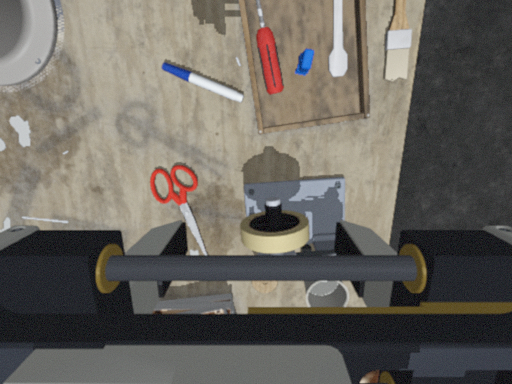

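```bash
python3 - <<'E'
from h import *
w=cv2.imread('pics/wrist2.png')[:,:,::-1]
crop(w,225,165,130,95,6,'pics/w2z.png')
E
```

```text
(no output)
```

View pics/w2z.png

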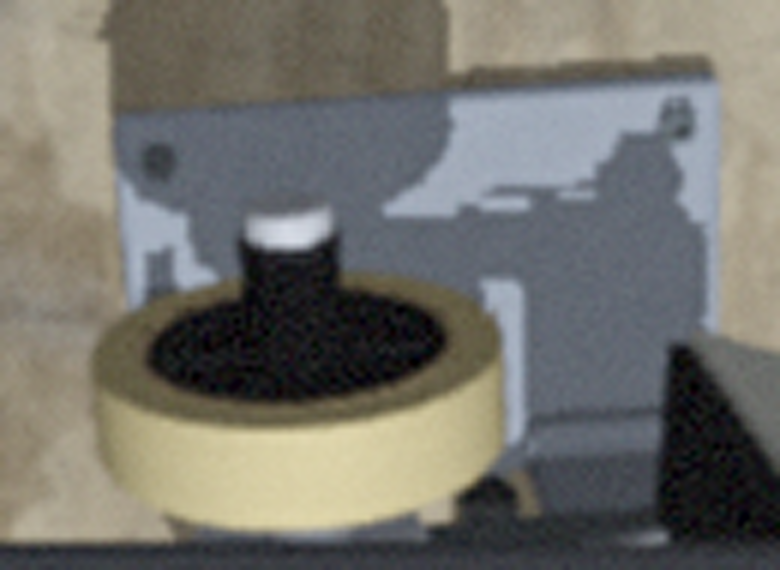

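```bash
python3 - <<'E'
from h import *
np.set_printoptions(precision=1,suppress=True)
w2=cam('wrist',np.load('pics/w2.npy',allow_pickle=True).item());w1=cam('wrist',np.load('pics/w1.npy',allow_pickle=True).item());e=cam('side');c=cam('scene')
print('end tri',tri([w2,e],[(273.3,202.5),(300.7,167.1)]))
print('end plane98',plane(w2,(273.3,202.5),98),plane(e,(300.7,167.1),98))
A=plane(w2,(243.8,184.5),10);B=plane(w2,(344.7,178.7),10);print('base front',A,B,np.linalg.norm(A-B),np.arctan2(*(B-A)[[1,0]]))
P=plane(e,(240+128/7,110+515/7),10);Q=plane(e,(240+515/7,110+630/7),10);print('side base',P,Q,np.linalg.norm(P-Q),np.arctan2(*(P-Q)[[1,0]]))
# side edges for direction: left edge in scene
a=plane(c,(252.5,242.5),8);b=plane(c,(278.75,266),8);print('left edge dir',np.arctan2(*(a-b)[[0,1]]))
# clip blue mask
for nm,f,cm in [('w1','pics/wrist1.png',w1),('w2','pics/wrist2.png',w2),('side','pics/side1.png',e)]:
    im=cv2.imread(f);h=cv2.cvtColor(im,cv2.COLOR_BGR2HSV)
    for vmin in (60,190):
        m=cv2.inRange(h,(105,150,vmin),(125,255,255));n,l,s,ct=cv2.connectedComponentsWithStats(m)
        for i in range(1,n):
            if s[i,4]>15: 
                cn=np.argwhere(l==i)[:,::-1].astype(np.float32); print(nm,vmin,s[i],ct[i],cv2.minAreaRect(cn))
E
```

```text
end tri (array([ 443.2, -274.5,   95.3]), [np.float64(0.45826895542795787), np.float64(0.4582689554280314)])
end plane98 [ 443.4 -273.3   98. ] [ 441.  -270.8   98. ]
base front [ 394.3 -270.    10. ] [ 570.1 -257.4   10. ] 176.20484391890403 0.0716343737295522
side base [ 564.2 -250.7   10. ] [ 392. -266.   10.] 172.9212698080087 0.08818031248461516
left edge dir -0.0487690708985726
w1 60 [290 164  15  23 235] [297.1 175.5] ((296.9864807128906, 175.58108520507812), (13.645115852355957, 21.207469940185547), 9.462322235107422)
w1 60 [169 170  25  14 153] [181.5 176.6] ((180.64999389648438, 176.54998779296875), (24.349536895751953, 6.957010269165039), 18.43494987487793)
w1 190 [295 173  10  14 105] [299.2 179.4] ((299.1177062988281, 179.52943420410156), (7.276068687438965, 14.55213737487793), 14.03624439239502)
w2 60 [296  49  18  26 299] [304.8  61.4] ((304.7059020996094, 61.176475524902344), (13.096922874450684, 26.19384765625), 14.03624439239502)
w2 60 [163  63  27  18 207] [176.3  70.8] ((175.9178466796875, 70.04957580566406), (28.528400421142578, 8.569165229797363), 25.201122283935547)
w2 190 [302  49  12  20 162] [307.5  58.8] ((307.54705810546875, 58.78822708129883), (8.351822853088379, 19.089879989624023), 12.52880859375)
side 60 [241 205  11  26 193] [245.6 216.9] ((246.0, 217.5), (25.0, 10.0), 90.0)
side 60 [311 248  17  15  96] [318.8 254.7] ((318.9502868652344, 255.0552520751953), (18.582353591918945, 5.203059196472168), 41.987213134765625)
side 190 [242 205   9   6  23] [245.7 207.7] ((245.6000213623047, 207.70001220703125), (3.5777084827423096, 8.497057914733887), 63.43495178222656)
side 190 [313 248  15  12  43] [319.5 253.5] ((319.7265319824219, 253.8038787841797), (17.764728546142578, 2.3042120933532715), 41.987213134765625)
```

```bash
python3 -m jog '{"xyz":[[0.1,-0.1,-1],[0.1,-0.1,-1],[0.1,-0.1,-1],[0.1,-0.1,-1],[0.1,-0.1,-1],[0.1,-0.1,-1],[0.1,-0.1,-1],[0.1,-0.1,-1],[0.1,0,-0.6],[0,0,0]],"angular":[[0,0,0.6],[0,0,0],[0,0,0],[0,0,0],[0,0,0],[0,0,0],[0,0,0],[0,0,0],[0,0,0],[0,0,0]]}' 1 && python3 - <<'E'
from h import *
np.set_printoptions(precision=1,suppress=True)
e=cam('side');c=cam('scene')
print('cheek',tri([c,e],[(322,209),(277.4,132.1)]))
for n in ['scene','side']: cv2.imwrite(f'pics/{n}3.png',capture(n)[:,:,::-1])
crop(cv2.imread('pics/side3.png')[:,:,::-1],230,60,140,130,5,'pics/side3z.png')
E
```

```text
time: 4.95
tool_pos: [446.9, -216.1, 126.1]
tcp_rot: [-3.135, 0.006, 0.089]
contact_force: [1.3, 0.4, -0.2]
grip_width: 16.3
cheek (array([ 574.4, -374.1,  122.2]), [np.float64(1.0187365375802975), np.float64(1.0187365375802904)])
```

View pics/side3z.png

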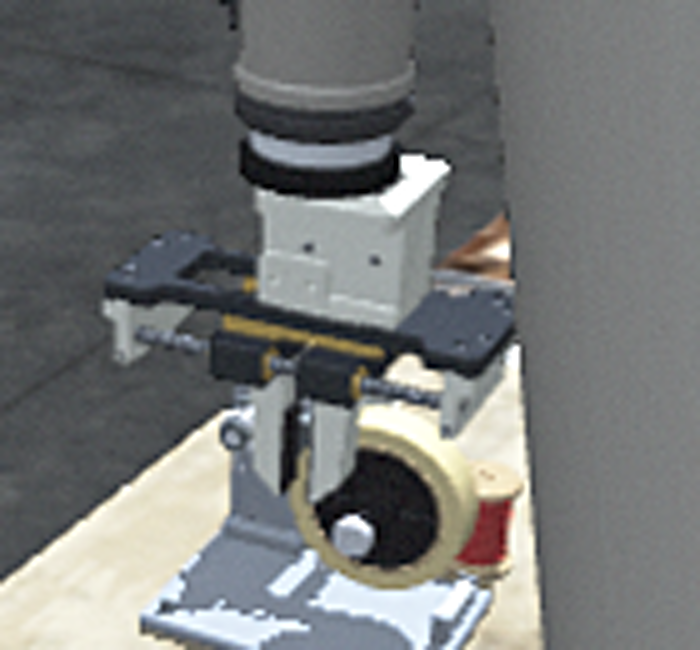

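```bash
python3 -m jog '{"xyz":[[0,-0.5,-0.5],[0,-0.7,0],[0,-0.7,0],[0,-0.7,0],[0,-0.3,0],[0,0,0]],"angular":[[0,0,0],[0,0,0],[0,0,0],[0,0,0],[0,0,0],[0,0,0]]}'
```

```text
time: 5.65
tool_pos: [448.8, -282.1, 120.0]
tcp_rot: [-3.141, -0.0, 0.088]
contact_force: [-0.1, 0.1, 0.1]
grip_width: 0.5
```

```bash
python3 -m jog '{"xyz":[[0,-0.25,-0.15],[0,-0.25,0],[0,-0.25,0]],"angular":[[0,0,0],[0,0,0],[0,0,0]]}'; python3 -m jog '{"xyz":[[0,-0.25,0],[0,-0.25,0],[0,-0.25,0]],"angular":[[0,0,0],[0,0,0],[0,0,0]]}'
```

```text
time: 5.95
tool_pos: [448.6, -296.7, 116.5]
tcp_rot: [-3.139, -0.0, 0.088]
contact_force: [0.7, 2.2, 1.2]
grip_width: 0.4
time: 6.25
tool_pos: [449.2, -311.6, 116.5]
tcp_rot: [-3.138, -0.001, 0.089]
contact_force: [1.7, 2.3, -1.2]
grip_width: 0.7
```

```bash
python3 -m jog '{"xyz":[[0,-0.2,0],[0,-0.2,0],[0,-0.15,0]],"angular":[[0,0,0],[0,0,0],[0,0,0]]}'; python3 -m jog '{"xyz":[[0,-0.15,0],[0,-0.1,0]],"angular":[[0,0,0],[0,0,0]]}'
```

```text
time: 6.55
tool_pos: [448.9, -319.5, 115.9]
tcp_rot: [-3.129, 0.0, 0.089]
contact_force: [3.1, 18.5, 2.9]
grip_width: 0.6
time: 6.75
tool_pos: [448.5, -318.8, 115.1]
tcp_rot: [-3.117, 0.002, 0.089]
contact_force: [0.7, 8.1, 3.9]
grip_width: 0.2
```

```bash
python3 -m jog '{"xyz":[[0,0.5,0],[0,1,0],[0,1,0.5],[0,1,1],[0,0.5,1],[0,0,1],[0,0,0]],"angular":[[0,0,0],[0,0,0],[0,0,0],[0,0,0],[0,0,0],[0,0,0],[0,0,0]]}' -0.2&& python3 - <<'E'
from h import *
o=bot.get_obs(); p=camera_params('wrist'); np.save('pics/w4.npy',p,allow_pickle=True)
print(o['tool_pos'],o['tcp_rot'])
for n in ['wrist','side']: cv2.imwrite(f'pics/{n}4.png',capture(n)[:,:,::-1])
crop(cv2.imread('pics/side4.png')[:,:,::-1],240,110,110,80,7,'pics/side4z.png')
E
```

```text
time: 7.45
tool_pos: [446.9, -235.1, 189.9]
tcp_rot: [-3.123, 0.003, 0.09]
contact_force: [0.4, 0.6, -0.3]
grip_width: 51.8
[ 446.91068115 -235.11103477  189.94287987] [-3.12266102e+00  2.57256223e-03  8.97270314e-02]
```

View pics/wrist4.png

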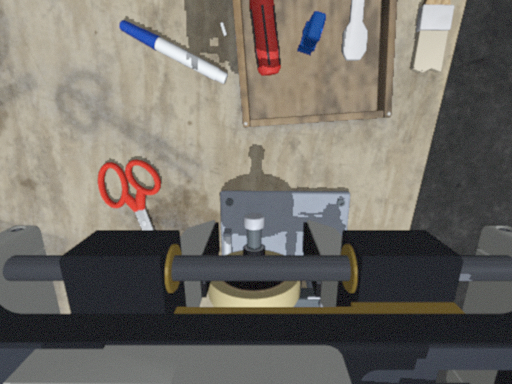

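View pics/side4z.png

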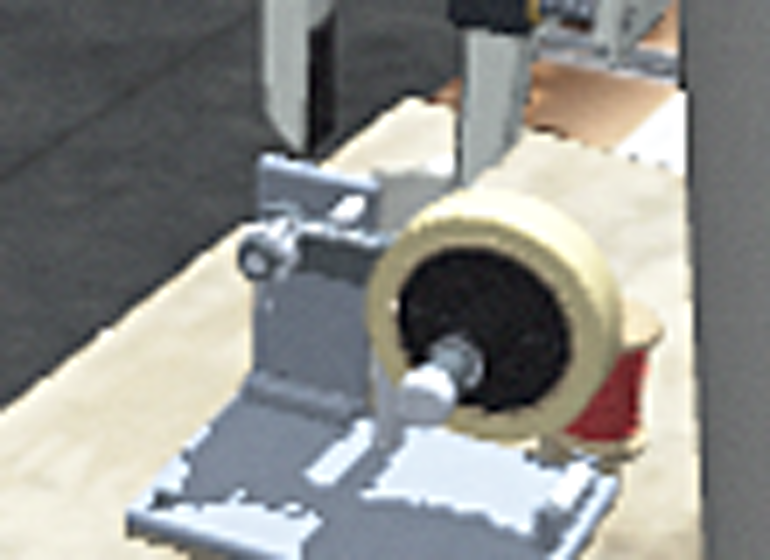

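```bash
python3 - <<'E'
from h import *
np.set_printoptions(precision=1,suppress=True)
w=cv2.imread('pics/wrist4.png')[:,:,::-1]
crop(w,215,200,80,60,9,'pics/w4z.png')
c=cam('wrist',np.load('pics/w4.npy',allow_pickle=True).item())
for s in [0,12,36,64]: 
    P=np.array([442.5+.08*s,-273-s,0]); print(s,[proj(c,P+[0,0,z]) for z in (98,106,109,110.5)])
E
```

```text
0 [array([253.9, 220.5]), array([253.7, 223.3]), array([253.7, 224.5]), array([253.6, 225. ])]
12 [array([253.9, 231.1]), array([253.7, 234.2]), array([253.6, 235.4]), array([253.6, 236. ])]
36 [array([253.8, 251.5]), array([253.6, 255.1]), array([253.5, 256.5]), array([253.5, 257.2])]
64 [array([253.7, 274.4]), array([253.5, 278.4]), array([253.4, 280. ]), array([253.4, 280.8])]
```

View pics/w4z.png

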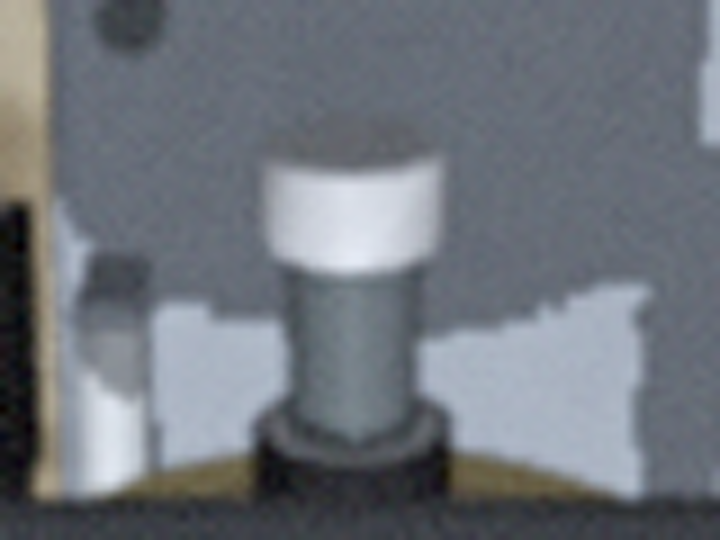

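```bash
python3 - <<'E'
from h import *
np.set_printoptions(precision=1,suppress=True)
c=cam('wrist',np.load('pics/w4.npy',allow_pickle=True).item()); e=cam('side')
print('end top',plane(c,(254.2,219.1),109)); print('head back',plane(c,(254.2,230.6),109)); print('boss',plane(c,(254.2,251.7),110.5))
print('head L/R at mid',plane(c,(215+266/9,224.5),98),plane(c,(215+442/9,224.5),98))
print('groove L/R',plane(c,(215+295/9,240),98),plane(c,(215+415/9,240),98))
A=plane(c,(220.5,192),10);B=plane(c,(348.5,191.5),10);print(A,B)
# side: end face center
print('side end plane98',plane(e,(240+423/7,110+400/7),98))
print('tri', tri([c,e],[(254.2,214.5+1),(240+423/7,110+400/7)]))
E
python3 - <<'E'
import cv2
im=cv2.imread('pics/wrist4.png'); cv2.imwrite('pics/w4b.png',cv2.resize(im[170:235,205:360],None,fx=5,fy=5,interpolation=cv2.INTER_CUBIC))
E
```

```text
end top [ 442.5 -267.2  109. ]
head back [ 443.6 -279.7  109. ]
boss [ 445.6 -302.6  110.5]
head L/R at mid [ 433.  -278.4   98. ] [ 453.6 -276.5   98. ]
groove L/R [ 437.8 -296.    98. ] [ 452.1 -294.6   98. ]
[ 394.5 -270.5   10. ] [ 567.1 -254.    10. ]
side end plane98 [ 441.5 -270.3   98. ]
tri (array([ 441.4, -267.6,   99.2]), [np.float64(1.0900593299045103), np.float64(1.0900593299045334)])
```

View pics/w4b.png

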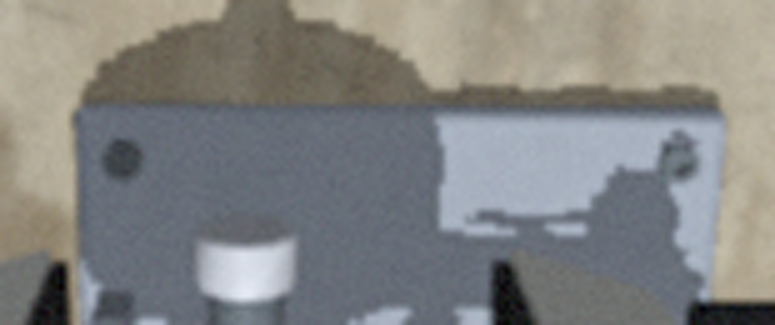

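```bash
python3 - <<'E'
from h import *
np.set_printoptions(precision=2,suppress=True)
e=cam('side')
for k in (1,2,4):
    c=cam('wrist',np.load(f'pics/w{k}.npy',allow_pickle=True).item())
    im=cv2.imread(f'pics/wrist{k}.png');h=cv2.cvtColor(im,cv2.COLOR_BGR2HSV)
    m=cv2.inRange(h,(105,150,185 if k!=4 else 120),(125,255,255));n,l,s,ct=cv2.connectedComponentsWithStats(m)
    for i in range(1,n):
        if s[i,4]>15 and ct[i][0]>250:
            cn=np.argwhere(l==i)[:,::-1].astype(np.float32); r=cv2.minAreaRect(cn); bp=cv2.boxPoints(r)
            W=np.array([plane(c,p,72)[:2] for p in bp]); L=[W[1]-W[0],W[2]-W[1]]
            print(k,s[i],plane(c,ct[i],72),[ (np.linalg.norm(v),np.degrees(np.arctan2(v[1],v[0]))) for v in L])
print('side top',plane(e,(245.6,207.7),72))
im=cv2.imread('pics/wrist4.png'); crop(im[:,:,::-1],285,0,50,65,8,'pics/w4clip.png')
E
```

```text
1 [295 172  10  15 107] [486.36 -75.11  72.  ] [(np.float64(22.422273824079436), np.float64(77.94547184646196)), (np.float64(11.012557116996277), np.float64(-14.42200603593201))]
2 [302  49  12  20 169] [486.05 -76.94  72.  ] [(np.float64(24.133411925826934), np.float64(79.1924556165833)), (np.float64(11.65904682766587), np.float64(-10.920885842482791))]
2 [296  67   9   8  17] [475.69 -93.17  72.  ] [(np.float64(6.1838010716167195), np.float64(39.694602723735386)), (np.float64(12.300226751505047), np.float64(-45.56329914477039))]
4 [308  12  17  28 328] [485.65 -77.08  72.  ] [(np.float64(23.21175372699503), np.float64(79.87145417013102)), (np.float64(12.006481093678946), np.float64(-8.831251208331922))]
4 [300  21  10  25  49] [475.11 -84.56  72.  ] [(np.float64(21.974222055019695), np.float64(81.76438283468869)), (np.float64(3.04493363724854), np.float64(-7.270764228186592))]
side top [485.06 -71.61  72.  ]
```

View pics/w4clip.png

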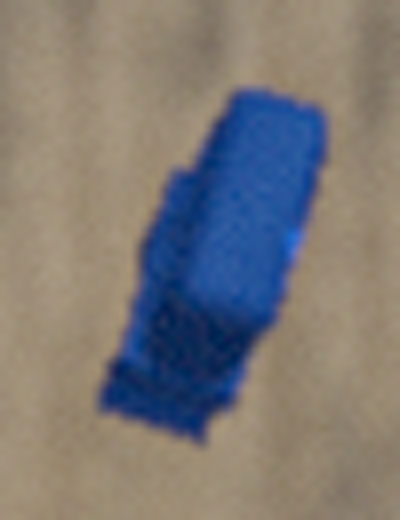

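```bash
python3 -m jog '{"xyz":[[0.2,0.8,0],[0.2,0.8,-0.2],[0.2,0.8,-0.3],[0.2,0.8,-0.3],[0.2,0.8,-0.3],[0.2,0.8,-0.3],[0.2,0.8,-0.3],[0.2,0.8,-0.3],[0.2,0.8,-0.3],[0.2,0.8,-0.3]],"angular":[[0,0,1],[0,0,1],[0,0,1],[0,0,1],[0,0,1],[0,0,1],[0,0,1],[0,0,1],[0,0,1],[0,0,1]]}' -0.25
```

```text
time: 8.55
tool_pos: [479.8, -70.5, 122.3]
tcp_rot: [-3.105, 0.015, 1.17]
contact_force: [0.9, 0.0, -0.7]
grip_width: 57.5
```

```bash
cat >> h.py <<'E'
def need(x=None,y=None,z=None,yaw=None):
    from scipy.spatial.transform import Rotation as Ro
    o=bot.get_obs();R=Ro.from_euler('xyz',o['tcp_rot']);D=Ro.from_euler('xyz',[np.pi,0,o['tcp_rot'][2] if yaw is None else yaw])
    p=o['tool_pos'];t=[a if a is not None else b for a,b in zip((x,y,z),p)]
    print('pos',p.round(1),'rot',o['tcp_rot'].round(3),'F',o['contact_force'].round(1),'w',round(o['grip_width'],1),'t',o['time'])
    print('shift/20',((np.array(t)-p)/20).round(2),'turn/6deg',(np.degrees((D*R.inv()).as_rotvec())/6).round(2))
E
python3 -m jog '{"xyz":[[0.1,-0.1,0],[0.1,-0.1,0],[0,0,0]],"angular":[[0,0,1],[0,0,1],[0,0,0]]}'; python3 -c "
from h import *
need(486,-75.5,38,1.38)
o=bot.get_obs(); p=camera_params('wrist'); np.save('pics/w5.npy',p,allow_pickle=True)
for n in ['wrist','side']: cv2.imwrite(f'pics/{n}5.png',capture(n)[:,:,::-1])"
```

```text
time: 8.85
tool_pos: [481.1, -71.9, 117.5]
tcp_rot: [-3.096, 0.015, 1.392]
contact_force: [0.5, 0.2, -0.3]
grip_width: 57.7
pos [481.1 -71.9 117.5] rot [-3.096  0.015  1.392] F [ 0.5  0.2 -0.3] w 57.7 t 8.85
shift/20 [ 0.25 -0.18 -3.98] turn/6deg [ 0.06 -0.45 -0.11]
```

View pics/wrist5.png

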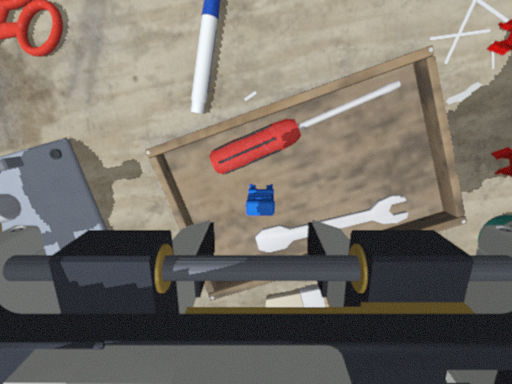

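View pics/side5.png

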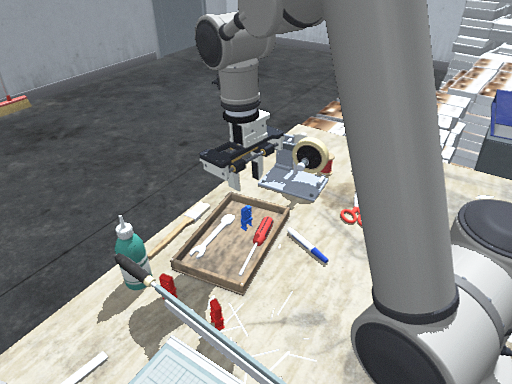

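```bash
python3 - <<'E'
from h import *
np.set_printoptions(precision=2,suppress=True)
c=cam('wrist',np.load('pics/w5.npy',allow_pickle=True).item())
im=cv2.imread('pics/wrist5.png'); crop(im[:,:,::-1],240,175,40,50,12,'pics/w5z.png')
h=cv2.cvtColor(im,cv2.COLOR_BGR2HSV)
for v in (150,185):
    m=cv2.inRange(h,(105,150,v),(125,255,255));n,l,s,ct=cv2.connectedComponentsWithStats(m)
    for i in range(1,n):
        if s[i,4]>30 and s[i,1]>150: 
            print(v,s[i],plane(c,ct[i],72))
for z in (38,55,72): print('tcp line',proj(c,[486,-75.5,z]))
E
```

```text
150 [249 189  12   5  32] [469.25 -78.99  72.  ]
150 [246 201  27  14 314] [484.95 -77.07  72.  ]
185 [246 202  14  13 147] [483.99 -82.55  72.  ]
tcp line [260.83 198.55]
tcp line [260.57 203.41]
tcp line [260.28 208.93]
```

View pics/w5z.png

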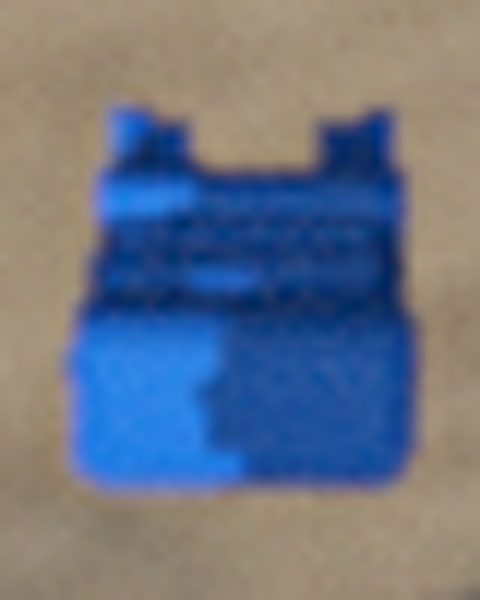

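```bash
python3 -m jog '{"xyz":[[0.2,-0.2,-0.5],[0.05,0,-1],[0,0,0]],"angular":[[0,-0.45,0],[0,0,0],[0,0,0]]}'; python3 -c "
from h import *
need(485.5,-76,38,1.385)"
```

```text
time: 9.25
tool_pos: [485.8, -76.6, 86.8]
tcp_rot: [3.138, 0.006, 1.378]
contact_force: [-0.8, 0.4, -0.1]
grip_width: 57.5
pos [485.8 -76.6  86.8] rot [3.138 0.006 1.378] F [-0.8  0.4 -0.1] w 57.5 t 9.25
shift/20 [-0.01  0.03 -2.44] turn/6deg [0.06 0.02 0.07]
```

```bash
python3 -m jog '{"xyz":[[0,0,-0.8],[0,0,-0.8],[0,0,-0.6],[0,0,0]],"angular":[[0,0,0],[0,0,0],[0,0,0],[0,0,0]]}'; python3 -c "
from h import *
need(485.5,-76,38,1.385)"
```

```text
time: 9.65
tool_pos: [486.5, -77.6, 43.7]
tcp_rot: [3.137, 0.006, 1.37]
contact_force: [0.8, -0.1, 1.1]
grip_width: 57.6
pos [486.5 -77.6  43.7] rot [3.137 0.006 1.37 ] F [ 0.8 -0.1  1.1] w 57.6 t 9.65
shift/20 [-0.05  0.08 -0.29] turn/6deg [0.07 0.04 0.15]
```

```bash
python3 -m jog '{"xyz":[[0,0.05,-0.25],[0,0,0]],"angular":[[0,0,0.15],[0,0,0]]}'; python3 -m jog '{"xyz":[[0,0,0],[0,0,0],[0,0,0],[0,0,0],[0,0,0]],"angular":[[0,0,0],[0,0,0],[0,0,0],[0,0,0],[0,0,0]]}' 1; python3 -c "
from h import *
need(485.5,-76,38,1.385)"
```

```text
time: 9.85
tool_pos: [487.2, -77.0, 39.8]
tcp_rot: [3.135, 0.006, 1.385]
contact_force: [-0.5, 0.8, -0.4]
grip_width: 57.0
time: 10.35
tool_pos: [488.5, -77.3, 41.8]
tcp_rot: [3.132, 0.007, 1.384]
contact_force: [-0.2, -0.6, -0.2]
grip_width: 24.9
pos [488.5 -77.3  41.8] rot [3.132 0.007 1.384] F [-0.2 -0.6 -0.2] w 24.9 t 10.35
shift/20 [-0.15  0.07 -0.19] turn/6deg [0.08 0.08 0.01]
```

```bash
python3 -m jog '{"xyz":[[0,0,0.5],[0,0,1],[0,0,1],[0,0,1],[0,0,0.5]],"angular":[[0,0,0],[0,0,0],[0,0,0],[0,0,0],[0,0,0]]}'; python3 -c "
from h import *
need(None,None,None,1.385)
for n in ['wrist','side']: cv2.imwrite(f'pics/{n}6.png',capture(n)[:,:,::-1])
im=cv2.imread('pics/side6.png')[:,:,::-1]; crop(im,200,120,100,110,6,'pics/side6z.png')"
```

```text
time: 10.85
tool_pos: [486.7, -76.7, 125.1]
tcp_rot: [3.136, 0.006, 1.384]
contact_force: [-0.2, -1.3, -1.1]
grip_width: 24.9
pos [486.7 -76.7 125.1] rot [3.136 0.006 1.384] F [-0.2 -1.3 -1.1] w 24.9 t 10.85
shift/20 [0. 0. 0.] turn/6deg [0.07 0.04 0.01]
```

View pics/side6z.png

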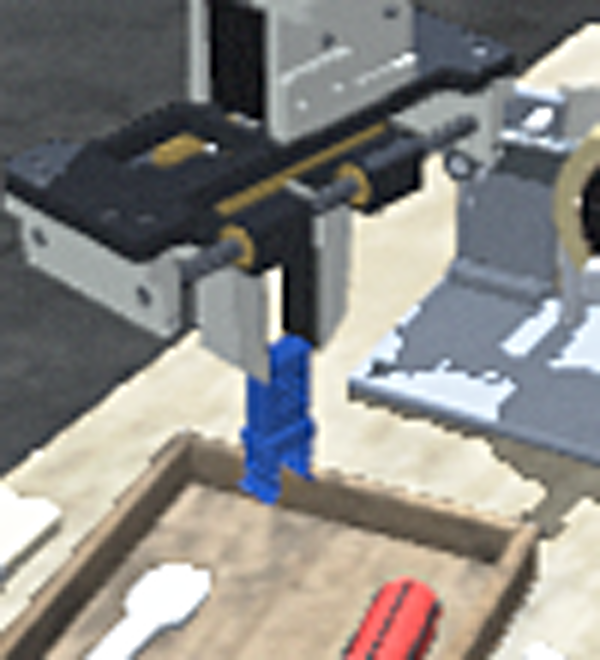

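View pics/wrist6.png

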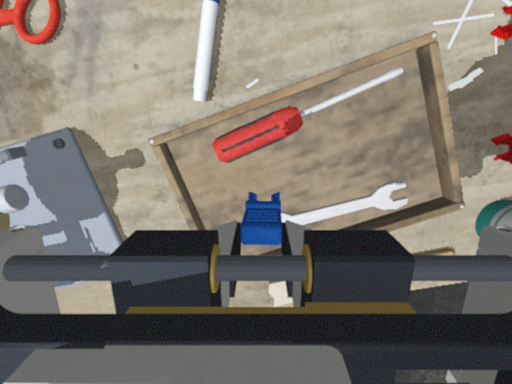

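```bash
python3 - <<'E'
from h import *
np.set_printoptions(precision=1,suppress=True)
e=cam('side');u=np.array([np.cos(1.385),np.sin(1.385),0]);v=np.array([-u[1],u[0],0])
P=np.array([485.5,-76.5,125.1])
for s in (14,-14):
  for t in (9,-9):
    q=[proj(e,P+u*s*k+v*t*k2+[0,0,dz]) for k,k2,dz in ((1,1,-35.8),(13/14,7/9,30.2))]
    print(s,t,'foot',(q[0]-[200,120])*6,'top',(q[1]-[200,120])*6)
E
```

```text
14 9 foot [269.7 510.5] top [264.  368.8]
14 -9 foot [237.9 491.5] top [238.2 354.7]
-14 9 foot [319.2 479.4] top [312.1 341.3]
-14 -9 foot [287.4 461.1] top [286.3 327.6]
```

```bash
python3 - <<'E'
from h import *
im=cv2.imread('pics/wrist6.png'); crop(im[:,:,::-1],230,185,70,65,10,'pics/w6z.png')
E
```

```text
(no output)
```

View pics/w6z.png

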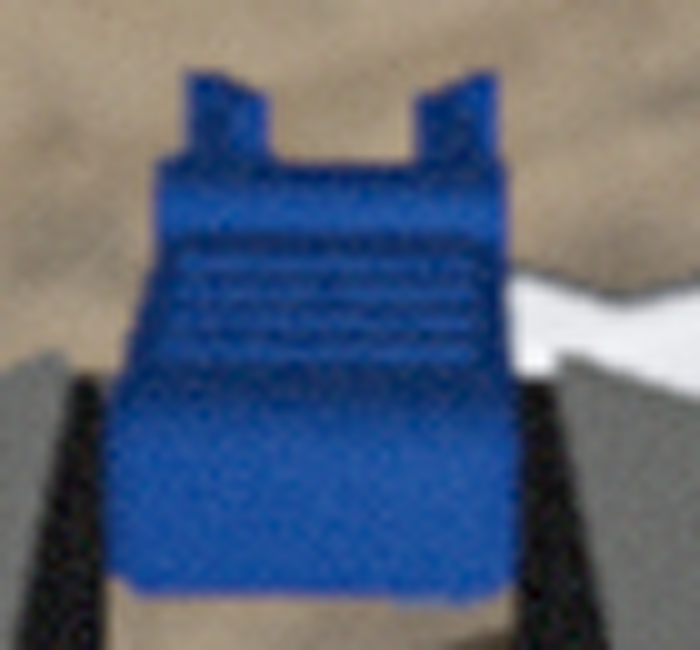

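```bash
python3 -m jog '{"xyz":[[-0.2,-0.5,0.5],[-0.2,-0.8,0.5],[-0.2,-0.8,0.5],[-0.2,-0.8,0.4],[-0.2,-0.8,0.2],[-0.2,-0.8,0],[-0.2,-0.8,0],[-0.2,-0.8,0],[-0.2,-0.8,0],[-0.2,-0.8,0]],"angular":[[0,0,-1],[0,0,-1],[0,0,-1],[0,0,-1],[0,0,-1],[0,0,-1],[0,0,-1],[0,0,-1],[0,0,-1],[0,0,-1]]}'; python3 -c "
from h import *
need(445.5,-293,165,0.087)"
```

```text
time: 11.95
tool_pos: [440.1, -231.9, 158.5]
tcp_rot: [-3.131, 0.011, 0.299]
contact_force: [0.2, 0.8, -0.4]
grip_width: 25.2
pos [ 440.1 -231.9  158.5] rot [-3.131  0.011  0.299] F [ 0.2  0.8 -0.4] w 25.2 t 11.95
shift/20 [ 0.27 -3.05  0.32] turn/6deg [-0.08 -0.12 -2.03]
```

```bash
python3 -m jog '{"xyz":[[0.1,-0.7,0.3],[0.1,-0.7,0.1],[0.05,-0.7,0],[0,-0.7,0],[0,-0.2,0],[0,0,0]],"angular":[[-0.1,-0.1,-1],[0,0,-0.9],[0,0,0],[0,0,0],[0,0,0],[0,0,0]]}'; python3 -c "
from h import *
need(445.5,-293,165,0.087)
p=camera_params('wrist'); np.save('pics/w7.npy',p,allow_pickle=True)
for n in ['wrist','side']: cv2.imwrite(f'pics/{n}7.png',capture(n)[:,:,::-1])
crop(cv2.imread('pics/side7.png')[:,:,::-1],250,80,100,110,6,'pics/side7z.png')
crop(cv2.imread('pics/wrist7.png')[:,:,::-1],210,170,100,95,7,'pics/w7z.png')"
```

```text
time: 12.55
tool_pos: [442.1, -295.3, 160.9]
tcp_rot: [-3.137, 0.01, 0.094]
contact_force: [0.5, 0.1, -0.6]
grip_width: 24.8
pos [ 442.1 -295.3  160.9] rot [-3.137  0.01   0.094] F [ 0.5  0.1 -0.6] w 24.8 t 12.55
shift/20 [0.17 0.11 0.21] turn/6deg [-0.03 -0.1  -0.06]
```

View pics/side7z.png

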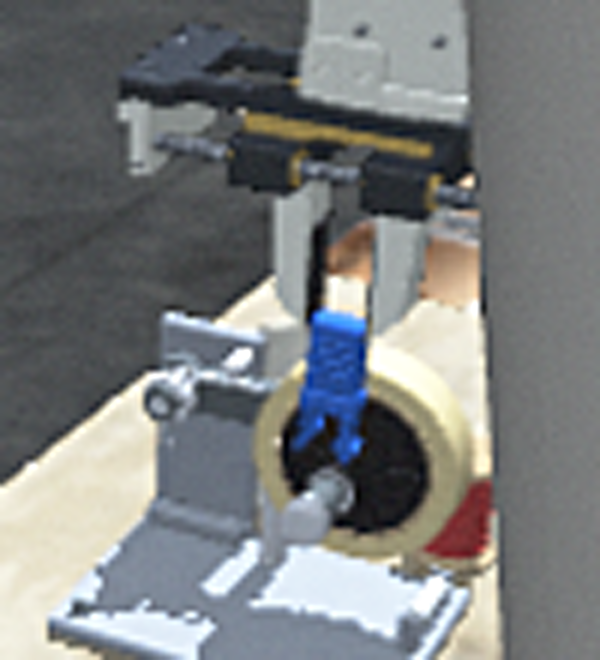

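View pics/w7z.png

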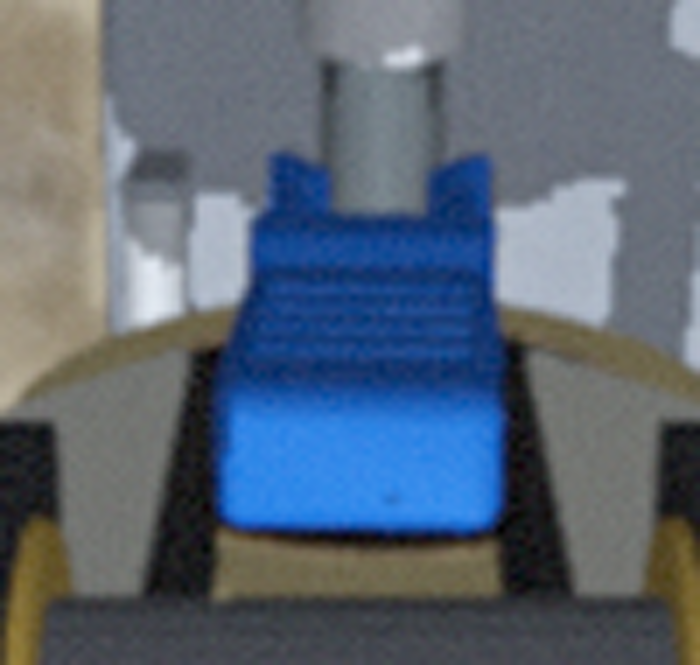

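```bash
python3 - <<'E'
from h import *
np.set_printoptions(precision=1,suppress=True)
c=cam('wrist',np.load('pics/w7.npy',allow_pickle=True).item());e=cam('side')
print('head back',plane(c,(210+385/7,170+67/7),109),'groove L,R',plane(c,(210+330/7,188),98),plane(c,(210+442/7,188),98))
for dz in (125,128): print('feet near corners',plane(c,(210+272/7,170+155/7),dz),plane(c,(210+490/7,170+157/7),dz))
for z in (191,194): print('tab top corners',plane(c,(210+217/7,170+385/7),z),plane(c,(210+503/7,170+385/7),z),plane(c,(210+217/7,170+527/7),z),plane(c,(210+503/7,170+527/7),z))
# side: feet near corners
A=(250+300/6,80+445/6);B=(250+348/6,80+460/6)
for z in (125,128): print('side feet',plane(e,A,z),plane(e,B,z))
print('side tab top',plane(e,(250+340/6,80+318/6),191))
E
```

```text
head back [ 443.4 -279.6  109. ] groove L,R [ 437.3 -290.8   98. ] [ 451.9 -289.4   98. ]
feet near corners [ 430.8 -287.5  125. ] [ 456.2 -285.3  125. ]
feet near corners [ 430.9 -286.6  128. ] [ 455.9 -284.4  128. ]
tab top corners [ 429.5 -288.5  191. ] [ 453.6 -286.1  191. ] [ 430.5 -301.7  191. ] [ 455.1 -299.2  191. ]
tab top corners [ 429.7 -287.2  194. ] [ 453.2 -284.9  194. ] [ 430.6 -300.1  194. ] [ 454.7 -297.7  194. ]
side feet [ 454.5 -289.1  125. ] [ 430.3 -288.8  125. ]
side feet [ 452.3 -284.4  128. ] [ 428.2 -284.   128. ]
side tab top [ 441.1 -291.3  191. ]
```

```bash
python3 -m jog '{"xyz":[[0.1,0.18,0],[0,0,-0.3],[0,0,-0.2],[0,0,0]],"angular":[[0,-0.1,-0.1],[0,0,0],[0,0,0],[0,0,0]]}'; python3 -c "
from h import *
need(444,-291.7,135,0.087)"
```

```text
time: 13.05
tool_pos: [444.4, -288.7, 150.4]
tcp_rot: [-3.138, -0.002, 0.085]
contact_force: [-0.7, 0.5, -0.5]
grip_width: 25.2
pos [ 444.4 -288.7  150.4] rot [-3.138e+00 -2.000e-03  8.500e-02] F [-0.7  0.5 -0.5] w 25.2 t 13.05
shift/20 [-0.02 -0.15 -0.77] turn/6deg [-0.04  0.01  0.02]
```

```bash
python3 -m jog '{"xyz":[[0,-0.13,-0.25],[0,0,-0.25],[0,0,0]],"angular":[[0,0,0],[0,0,0],[0,0,0]]}'; python3 -c "
from h import *
need(444,-291.7,135,0.087)
p=camera_params('wrist'); np.save('pics/w8.npy',p,allow_pickle=True)
for n in ['wrist','side']: cv2.imwrite(f'pics/{n}8.png',capture(n)[:,:,::-1])
crop(cv2.imread('pics/side8.png')[:,:,::-1],270,120,70,70,8,'pics/side8z.png')
crop(cv2.imread('pics/wrist8.png')[:,:,::-1],210,170,100,95,7,'pics/w8z.png')"
```

```text
time: 13.35
tool_pos: [444.4, -291.3, 139.4]
tcp_rot: [-3.138, -0.002, 0.086]
contact_force: [-0.6, -0.3, -2.0]
grip_width: 25.2
pos [ 444.4 -291.3  139.4] rot [-3.138e+00 -2.000e-03  8.600e-02] F [-0.6 -0.3 -2. ] w 25.2 t 13.35
shift/20 [-0.02 -0.02 -0.22] turn/6deg [-0.04  0.01  0.01]
```

View pics/side8z.png

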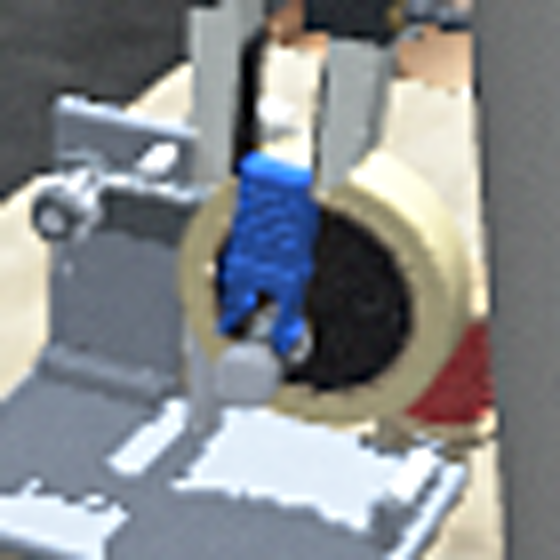

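View pics/w8z.png

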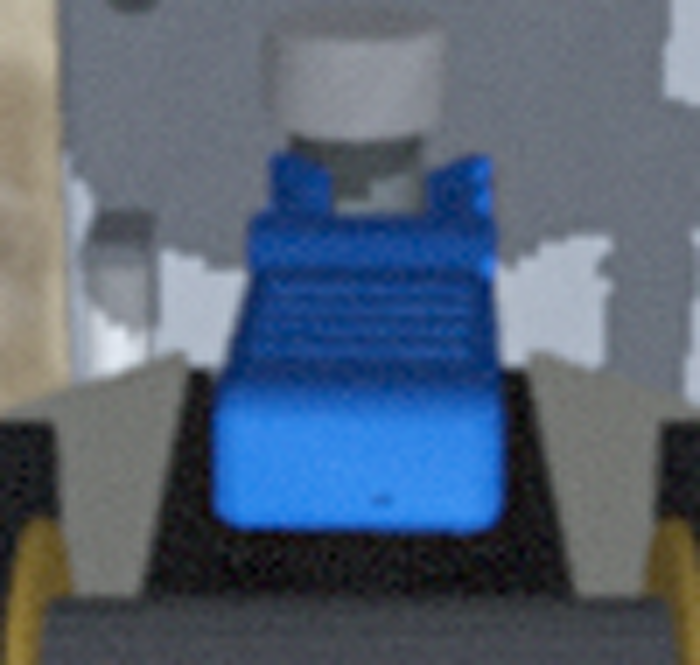

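```bash
python3 -m jog '{"xyz":[[-0.12,0,0],[0,0,0],[0,0,0]],"angular":[[0,0,0],[0,0,0],[0,0,0]]}'; python3 -c "
from h import *
need(442,-291.5,135,0.087)
cv2.imwrite('pics/wrist9.png',capture('wrist')[:,:,::-1])
crop(cv2.imread('pics/wrist9.png')[:,:,::-1],210,170,100,95,7,'pics/w9z.png')"
```

```text
time: 13.75
tool_pos: [442.2, -291.8, 140.5]
tcp_rot: [-3.139, -0.003, 0.085]
contact_force: [-0.1, -0.6, -0.9]
grip_width: 25.0
pos [ 442.2 -291.8  140.5] rot [-3.139e+00 -3.000e-03  8.500e-02] F [-0.1 -0.6 -0.9] w 25.0 t 13.75
shift/20 [-0.01  0.02 -0.27] turn/6deg [-0.03  0.02  0.01]
```

View pics/w9z.png

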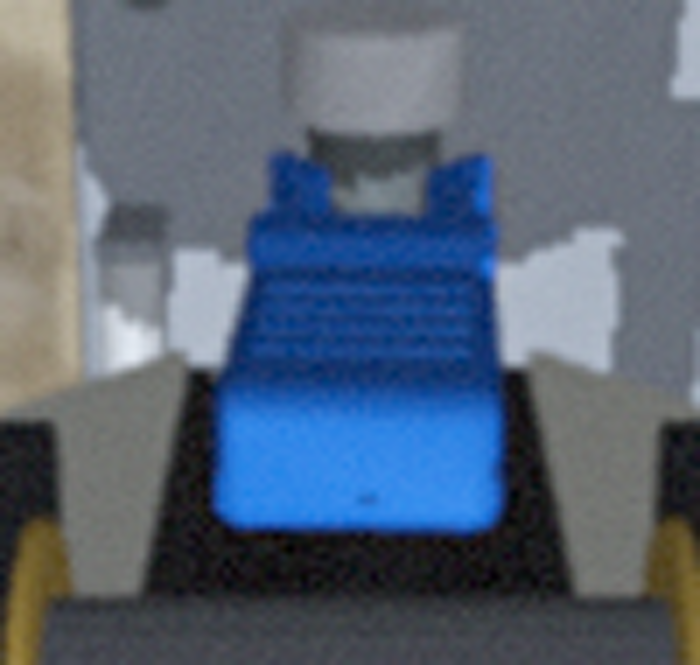

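```bash
python3 -m jog '{"xyz":[[-0.04,0,-0.25],[0,0,-0.15]],"angular":[[0,0,0],[0,0,0]]}';python3 -m jog '{"xyz":[[0,0,-0.1]],"angular":[[0,0,0]]}'
```

```text
time: 14.0
tool_pos: [441.6, -292.0, 132.5]
tcp_rot: [-3.14, -0.004, 0.086]
contact_force: [-0.3, 0.3, -1.2]
grip_width: 25.2
time: 14.1
tool_pos: [441.6, -292.1, 130.4]
tcp_rot: [-3.14, -0.004, 0.086]
contact_force: [-0.3, -0.6, 4.6]
grip_width: 24.7
```

```bash
python3 -m jog '{"xyz":[[0,0.02,-0.15]],"angular":[[0,0,0]]}';python3 -m jog '{"xyz":[[0,0,-0.15]],"angular":[[0,0,0]]}'
```

```text
time: 14.2
tool_pos: [441.9, -292.1, 127.9]
tcp_rot: [-3.141, -0.004, 0.086]
contact_force: [-1.1, 0.3, 7.2]
grip_width: 25.1
time: 14.3
tool_pos: [442.2, -292.5, 125.6]
tcp_rot: [3.141, -0.005, 0.086]
contact_force: [-1.0, 0.4, 9.0]
grip_width: 25.0
```

```bash
python3 -m jog '{"xyz":[[0,0,-0.15]],"angular":[[0,0,0]]}';python3 -m jog '{"xyz":[[0,0,-0.15]],"angular":[[0,0,0]]}'
```

```text
time: 14.4
tool_pos: [442.5, -293.0, 123.6]
tcp_rot: [3.139, -0.006, 0.086]
contact_force: [-2.1, 1.0, 10.0]
grip_width: 25.2
time: 14.5
tool_pos: [442.8, -293.4, 121.8]
tcp_rot: [3.138, -0.007, 0.086]
contact_force: [-3.0, 2.2, 11.5]
grip_width: 24.7
```

```bash
python3 -m jog '{"xyz":[[-0.05,0.06,-0.15]],"angular":[[0,0,0]]}';python3 -m jog '{"xyz":[[-0.05,0.06,-0.15]],"angular":[[0,0,0]]}'
```

```text
time: 14.6
tool_pos: [442.5, -292.9, 120.2]
tcp_rot: [3.135, -0.009, 0.086]
contact_force: [-1.5, 0.7, 12.5]
grip_width: 25.1
time: 14.7
tool_pos: [442.4, -292.7, 118.9]
tcp_rot: [3.132, -0.012, 0.086]
contact_force: [-2.1, 0.4, 12.7]
grip_width: 25.1
```

```bash
python3 -m jog '{"xyz":[[-0.05,0.03,-0.18]],"angular":[[0.05,0.1,0]]}';python3 -m jog '{"xyz":[[-0.05,0.03,-0.18]],"angular":[[0.05,0.1,0]]}'
```

```text
time: 14.8
tool_pos: [442.5, -293.0, 117.3]
tcp_rot: [3.135, -0.005, 0.086]
contact_force: [-0.7, 0.7, 14.3]
grip_width: 25.1
time: 14.9
tool_pos: [442.9, -293.5, 115.9]
tcp_rot: [3.138, 0.002, 0.086]
contact_force: [-0.5, -0.4, 12.2]
grip_width: 25.5
```

```bash
python3 -c "
from h import *
need(442,-292,None,0.087)
p=camera_params('wrist'); np.save('pics/w10.npy',p,allow_pickle=True)
for n in ['wrist','side']: cv2.imwrite(f'pics/{n}10.png',capture(n)[:,:,::-1])
crop(cv2.imread('pics/side10.png')[:,:,::-1],270,120,70,70,8,'pics/side10z.png')
crop(cv2.imread('pics/wrist10.png')[:,:,::-1],210,170,100,95,7,'pics/w10z.png')"
```

```text
pos [ 442.9 -293.5  115.9] rot [3.138e+00 2.000e-03 8.600e-02] F [-0.5 -0.4 12.2] w 25.5 t 14.9
shift/20 [-0.04  0.07  0.  ] turn/6deg [ 0.04 -0.01  0.01]
```

View pics/side10z.png

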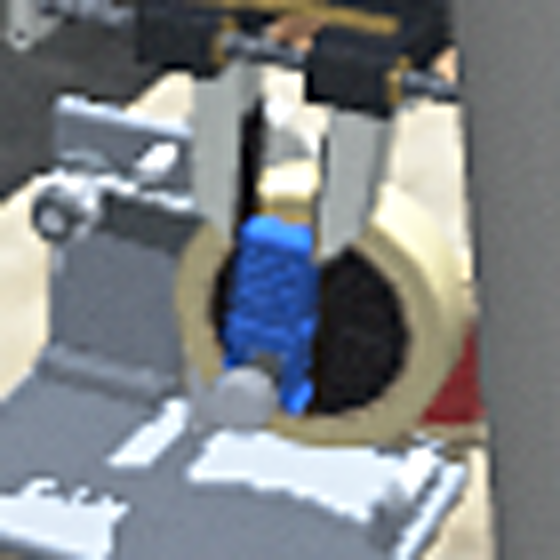

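View pics/w10z.png

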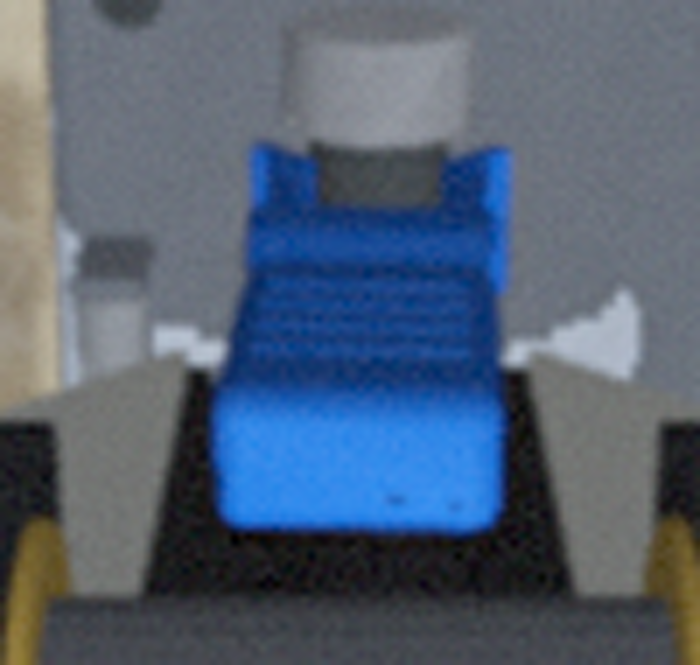

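```bash
python3 -m jog '{"xyz":[[-0.05,0.07,-0.15]],"angular":[[0.05,0,0]]}';python3 -m jog '{"xyz":[[-0.05,0.05,-0.15]],"angular":[[0.05,0,0]]}'
```

```text
time: 15.1
tool_pos: [442.4, -292.5, 112.8]
tcp_rot: [-3.141, 0.0, 0.086]
contact_force: [0.5, -0.5, 9.1]
grip_width: 24.5
time: 15.2
tool_pos: [442.4, -292.5, 111.1]
tcp_rot: [-3.139, -0.003, 0.086]
contact_force: [-1.1, -0.9, 10.4]
grip_width: 25.0
```

```bash
python3 -m jog '{"xyz":[[-0.03,0.03,-0.18]],"angular":[[0,0,0]]}';python3 -m jog '{"xyz":[[-0.03,0.03,-0.18]],"angular":[[0,0,0]]}';python3 -m jog '{"xyz":[[-0.03,0.03,-0.18]],"angular":[[0,0,0]]}'; python3 -c "
from h import *
need(442,-292,None,0.087)
p=camera_params('wrist'); np.save('pics/w11.npy',p,allow_pickle=True)
for n in ['wrist','side']: cv2.imwrite(f'pics/{n}11.png',capture(n)[:,:,::-1])
crop(cv2.imread('pics/side11.png')[:,:,::-1],270,120,70,70,8,'pics/side11z.png')
crop(cv2.imread('pics/wrist11.png')[:,:,::-1],210,170,100,95,7,'pics/w11z.png')"
```

```text
time: 15.3
tool_pos: [442.7, -293.0, 109.0]
tcp_rot: [3.141, -0.005, 0.086]
contact_force: [-2.3, 0.8, 12.6]
grip_width: 24.7
time: 15.4
tool_pos: [442.9, -293.3, 106.9]
tcp_rot: [3.139, -0.008, 0.086]
contact_force: [-2.2, -0.3, 14.0]
grip_width: 25.3
time: 15.5
tool_pos: [443.1, -293.6, 105.0]
tcp_rot: [3.136, -0.01, 0.086]
contact_force: [-2.8, 0.7, 16.2]
grip_width: 25.2
pos [ 443.1 -293.6  105. ] rot [ 3.136 -0.01   0.086] F [-2.8  0.7 16.2] w 25.2 t 15.5
shift/20 [-0.06  0.08  0.  ] turn/6deg [0.05 0.1  0.01]
```

View pics/side11z.png

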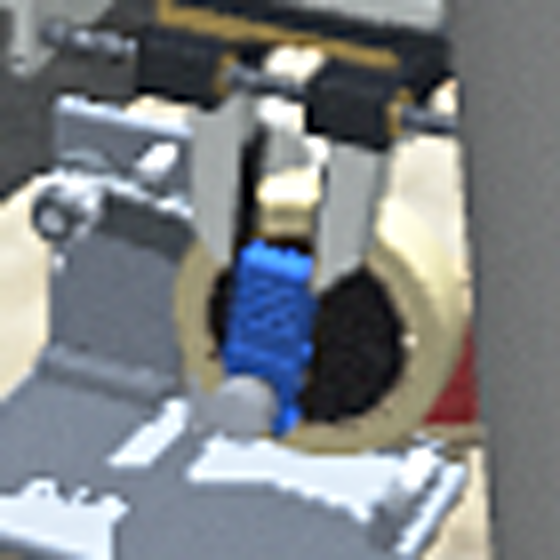

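View pics/w11z.png

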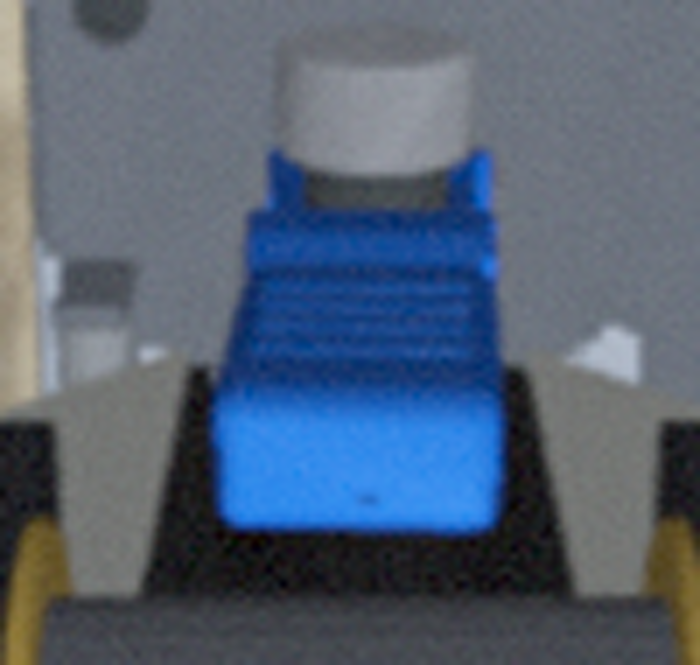

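```bash
python3 -m jog '{"xyz":[[-0.05,0.05,0.2],[0,0.03,0.2],[0,0,0.15]],"angular":[[0,0,0],[0,0,0],[0,0,0]]}';python3 -c "
from h import *
need(442,-292,120,0.087)"
```

```text
time: 15.9
tool_pos: [442.4, -292.8, 117.6]
tcp_rot: [3.133, -0.012, 0.087]
contact_force: [-0.8, 0.1, 1.1]
grip_width: 25.2
pos [ 442.4 -292.8  117.6] rot [ 3.133 -0.012  0.087] F [-0.8  0.1  1.1] w 25.2 t 15.9
shift/20 [-0.02  0.04  0.12] turn/6deg [0.07 0.12 0.  ]
```

```bash
python3 -m jog '{"xyz":[[0,0,0],[0,0,0],[0,0,0]],"angular":[[0,0,0],[0,0,0],[0,0,0]]}' -0.1; python3 -m jog '{"xyz":[[0,0,0.5],[0,0,1],[0,0.2,1],[0,0.3,1],[0,0.5,1],[0,0.5,0.5],[0,0,0]],"angular":[[0,0,0],[0,0,0],[0,0,0],[0,0,0],[0,0,0],[0,0,0],[0,0,0]]}'; python3 -c "
from h import *
need(442,-292,120,0.087)
p=camera_params('wrist'); np.save('pics/w12.npy',p,allow_pickle=True)
for n in ['wrist','side']: cv2.imwrite(f'pics/{n}12.png',capture(n)[:,:,::-1])
crop(cv2.imread('pics/side12.png')[:,:,::-1],250,110,100,80,7,'pics/side12z.png')
crop(cv2.imread('pics/wrist12.png')[:,:,::-1],195,170,120,95,6,'pics/w12z.png')"
```

```text
time: 16.2
tool_pos: [442.3, -292.3, 116.7]
tcp_rot: [3.134, -0.012, 0.086]
contact_force: [-0.4, -0.2, -1.2]
grip_width: 44.6
time: 16.9
tool_pos: [441.7, -260.2, 221.2]
tcp_rot: [3.137, -0.01, 0.086]
contact_force: [-0.1, -0.5, -0.8]
grip_width: 50.4
pos [ 441.7 -260.2  221.2] rot [ 3.137 -0.01   0.086] F [-0.1 -0.5 -0.8] w 50.4 t 16.9
shift/20 [ 0.02 -1.59 -5.06] turn/6deg [0.03 0.1  0.01]
```

View pics/side12z.png

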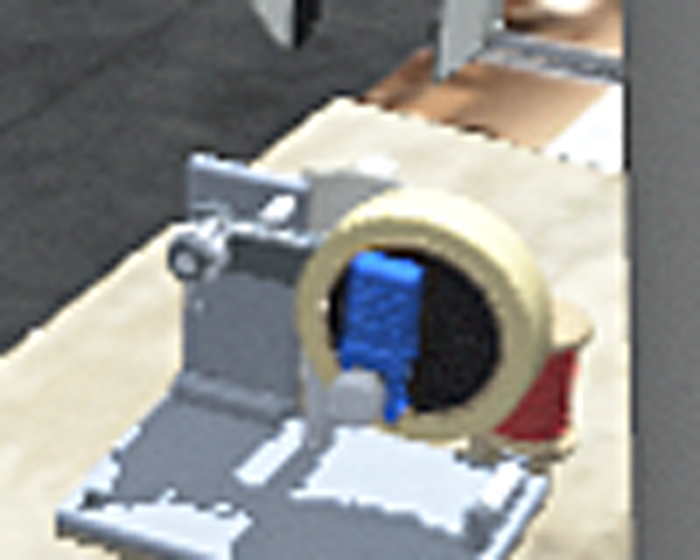

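View pics/w12z.png

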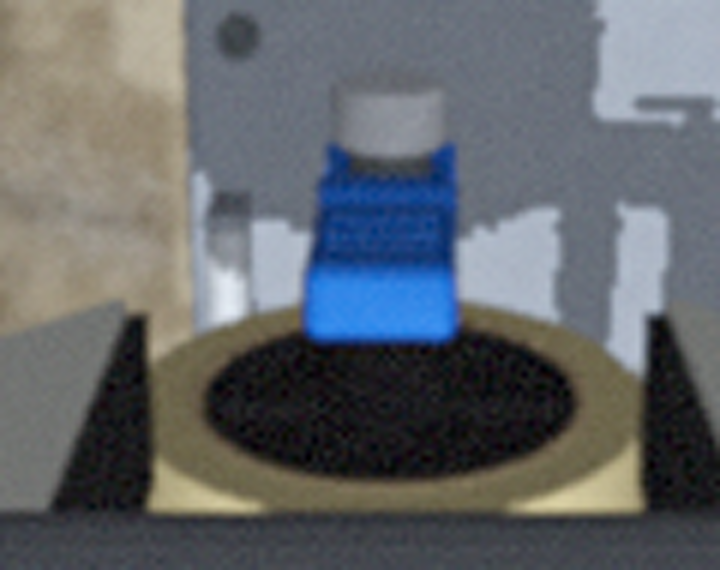

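```bash
python3 - <<'E'
from h import *
np.set_printoptions(precision=1,suppress=True)
c=cam('wrist',np.load('pics/w12.npy',allow_pickle=True).item());e=cam('side')
t=(195+382/6,170+302/6);s=(250+388/7,110+264/7)
print('tabtop',plane(c,t,149),tri([c,e],[t,s])); print('expected side px crop for tab top', (proj(e,[444.5,-291.2,149])-[250,110])*7)
print('end top',plane(c,(195+388/6,170+95/6),109),'head back',plane(c,(195+388/6,170+158/6),109))
print('side end face now',(250+355/7,110+397/7),'before',(240+423/7,110+400/7))
L=plane(c,(195+305/6,170+338/6),149);R=plane(c,(195+458/6,170+338/6),149);print('tab yaw',np.arctan2(*(R-L)[[1,0]]))
E
```

```text
tabtop [ 442.7 -291.6  149. ] (array([ 442.4, -292.9,  146.6]), [np.float64(0.48320967245646795), np.float64(0.4832096724564995)])
expected side px crop for tab top [380.2 259. ]
end top [ 441.9 -267.5  109. ] head back [ 442.9 -279.5  109. ]
side end face now (300.7142857142857, 166.71428571428572) before (300.42857142857144, 167.14285714285714)
tab yaw 0.08197509462967847
```

```bash
python3 -c "
from h import *
need()
print(bot.close_job())"
```

```text
pos [ 441.1 -260.7  219.5] rot [ 3.139 -0.008  0.085] F [ 0.5  0.4 -0.2] w 50.6 t 17.0
shift/20 [0. 0. 0.] turn/6deg [0.02 0.08 0.  ]
the job is handed in; nothing more can be done
None
```

I pushed the reel home, took the blue clip from the tray and snapped it onto the groove. I handed the job in at about 17 s, with no verdict reported.

**Reel:** I pushed it with closed fingers until it stopped. A reading at the stop showed about 18 N. Afterwards the boss front measured about 35 mm from the spindle's free end, against 36 mm when fully home.

**Clip:** Before pressing, the wrist view showed the clip about 3 mm off to one side, and I corrected that. While pressing, the force readings rose to about 14 N, then fell to about 9 N as the arms snapped round the groove. I pressed on to about 16 N to be sure it was seated. By the stated spring rate that is about 17 mm of sink (0.16 rad), short of the 0.23 rad limit.

**Last checks:**
- **Clip arms:** they are back to their normal width around the groove.
- **Tab top:** within about 2 mm of the expected spot sideways and along the spindle, and 0 to 2.5 mm low. That low figure is within the camera calibration error.
- **Squareness:** the clip is within about 0.01 rad of square to the spindle.
- **Spindle end:** it is back within 1 px of where it was before pressing, so the sprung arm is up.
- **Gripper:** it is clear of everything, about 70 mm above the clip. I did not measure the pot, spool or bottle again, but the arm never worked near them.

No check failed. The one disagreement was about 2 mm sideways between the cameras' world positions, so I aligned the clip to the groove directly in the wrist image.

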